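# Put the reagents back in their colour-matched holders

### The arm

A 7-joint arm with a two-finger parallel gripper is mounted at the origin on the work surface. World frame = base frame: x ahead of the robot, y to its left, z up, the work surface at z = 0. Lengths are in m, angles in rad, forces in N, time in s.
With the tool pointing down it reaches from about 0.4 to 0.85 m from the base axis. Payload 10.4 kg.
Tool frame: the origin (TCP) lies midway between the tips of the shut fingers; the grasp point (between the pads) lies 19 mm behind it; y points along the fingers, x is the direction in which the jaws open and shut, and the axes are right-handed (so a half turn about y gives the same grasp; the last joint's range is limited). The gripper opens to 87 mm and grips with 3 to 60 N. Pads are 19 mm wide; open, the fingers measure 117 mm over their backs; the gripper's body (75 mm by 190 mm) begins 51 mm behind the grasp point.
Start: joints at [1.119, 0.332, -0.065, 1.46, 0.022, 1.35, -0.088], TCP at [0.26, -0.568, 0.223] pointing down, gripper open.
Joint ranges: [-2.6, 2.6], [-0.5, 2.12], [-1.47, 1.34], [0.16, 2.42], [-1.27, 4.41], [0.06, 2.06], [-2.6, 2.6]. Speed limits (rad/s): [2.22, 2.22, 2.79, 2.79, 3.14, 3.14, 3.14].

### API

Orientations are given as a unit quaternion [x, y, z, w].
In Python, from bench import * gives the robot as it stands.
- The arm moves only by the tool jog_arm, never from a script. Its argument "commands" is a list of rows, each an object with "translation": the shift along the world's x, y, z in mm, a list of three; "twist": the turn about the world's z in rad. A call has 1 to 20 rows; each row shifts and turns the commanded pose from where the row before left it; what a row does not reach is not made up. A row lasts 1/10 s, in which the tool goes at most 50 mm and 8.59 degrees, less where a joint would pass 70% of its speed; a pose out of reach is approached as far as the arm can. A call is refused whole if a number of a shift passes 50 or a number of a turn 0.15, either way. A call with a gripper value outside its range is refused whole. "grip" is the closure, from 0 (fully open) to 1 (shut), set as the call begins (left out, the last holds). The fingers move at their own pace and stop on an object; "grip_force" is the grip in N (left out, the last holds). Time passes only in rows, so rows that do not move let the fingers close. It gives the time, the measured TCP pose, the force and the opening at its end, in the units of the state.
- read_state(): the state, without advancing time (a new reading comes with each control period).
- camera(name): name is "side" or "top"; returns a dict with "img" (480x640x3 uint8, red, green, blue), "fx", "fy", "cx", "cy" (pixels), "dist" ([k1, k2, p1, p2, k3] as OpenCV has them; the pictures are not rectified), "cam_to_world" (4x4, takes a point from camera to world coordinates). Camera axes: x right, y down, z forward; pixel columns grow to the right and rows downward; lengths in m; the calibration is good to about 2 mm. A picture is of the moment at which its call begins. There is no depth.
- close_job(): hands the job in, once; it reports no verdict.
The state is a dict: "time": time; "joint_positions": joint angles; "joint_vel": joint speeds; "joint_torque": joint torques, N m; "ee_pos": TCP position; "eef_rot": TCP orientation; "ft_force": force on the tool from outside, world axes, zero at the start; "torque": the same for the moment, N m; "width": finger opening in m.
Only numpy, scipy, OpenCV 4.12 (cv2) and the standard library are available. Lean on these libraries where they do the work, as an engineer would, in place of code of your own. Each camera call takes 0.05 s, during which the arm holds its last target.

### The job

Put the reagents away after the morning run: set the red-capped bottle, the blue-capped bottle, the green-lidded jar and the yellow cassette each in the holder of its own colour, upright and fully down inside the rim. Set them down gently, keep them from tipping over, and leave the white-capped bottle and the white beaker standing where they are.

Things in the scene. Friction and masses are not known exactly. Their poses are not given: they have to be found in the camera images.
- red_bottle: amber-brown round bottle with a pale label band and a red cap: body 44 mm diameter, straight sides from 0 to 65 mm height, then a shoulder, cap 34 mm diameter from 75 to 100 mm height (its top). About 0.1 to 0.2 kg, loose, stands upright. Origin: centre of its underside, z up along the bottle
- blue_bottle: amber-brown round bottle with a pale label band and a blue cap: body 44 mm diameter, straight sides from 0 to 65 mm height, then a shoulder, cap 34 mm diameter from 75 to 100 mm height (its top). About 0.1 to 0.2 kg, loose, stands upright. Origin: centre of its underside, z up along the bottle
- green_jar: squat white jar with a green lid: 56 mm diameter all the way up, 60 mm high, the lid is its top 16 mm. About 0.1 to 0.2 kg, loose, stands upright. Origin: centre of its underside, z up
- yellow_cassette: yellow box-shaped reagent cassette with a pale label band and two white spots on top: 90 mm long (its x), 40 mm wide (its y), 50 mm high (z). About 0.1 to 0.22 kg, loose, lies flat. Origin: centre of its underside
- red_holder: round red open holder fixed to the bench, a shallow well: outer diameter 70 mm, inner diameter 62 mm, rim 14 mm high, inner floor 4 mm above its origin. It takes the red-capped bottle, with 9 mm to spare all round. Origin: centre of its underside on the bench, z up
- blue_holder: round blue open holder fixed to the bench, a shallow well: outer diameter 70 mm, inner diameter 62 mm, rim 14 mm high, inner floor 4 mm above its origin. It takes the blue-capped bottle, with 9 mm to spare all round. Origin: centre of its underside on the bench, z up
- green_holder: round green open holder fixed to the bench, a shallow well: outer diameter 82 mm, inner diameter 74 mm, rim 14 mm high, inner floor 4 mm above its origin. It takes the green-lidded jar, with 9 mm to spare all round. Origin: centre of its underside on the bench, z up
- yellow_tray: yellow open rectangular tray fixed to the bench: outside 116 mm long (its x) by 66 mm wide (its y), inside 108 by 58 mm, rim 14 mm high, inner floor 4 mm above its origin. It takes the yellow cassette lengthwise, either end first. Origin: centre of its underside on the bench, z up
- white_bottle: amber-brown round bottle with a pale label band and a white cap: body 44 mm diameter, straight sides from 0 to 65 mm height, then a shoulder, cap 34 mm diameter from 75 to 100 mm height (its top). About 0.1 to 0.2 kg, loose, stands upright. Origin: centre of its underside, z up along the bottle. A bystander, to be left alone; no holder is for it
- beaker: plain white open plastic beaker, 64 mm diameter at the rim, 75 mm high, loose and empty, a bystander to be left alone. Origin: centre of its underside, z up
Not all that is in view belongs to the job. Leave any pink look-alike of the red_bottle alone.

How it is judged:
By the outcome, as a careful person would: the job done as asked, in the order asked, and still so for the second after the job is handed in, with the robot touching nothing.
It also fails if it takes over 128 s, if anything falls off the work surface, if the arm or the gripper's body presses on something with over 40 N, if the wrist force passes 120 N, or if a joint passes its speed limit or range.

## Working session

There is one attempt and no reset: what is moved stays moved. The work goes in short steps, Python scripts to look and compute and a tool call to move; the robot and the scene stay as the last step left them, time stands still between calls to the robot, and variables do not carry over. Pictures are saved under pics/ and viewed, and the job is handed in when it is done.

Besides the shell and the picture viewer there is one more tool, called after ">>>" as a command line: name --argument value ..., lists and objects as JSON in quotes. jog_arm: Moves the arm, as the interface text tells. Its arguments: {"type":"object","properties":{"commands":{"type":"array"},"grip":{"type":"number"},"grip_force":{"type":"number"}},"required":["commands"]}

```bash
mkdir -p pics
python3 - <<'E'
from bench import *
import cv2,json,numpy as np
s=read_state();print({k:np.round(v,3).tolist() for k,v in s.items()})
for n in("side","top"):
    c=camera(n);cv2.imwrite(f"pics/{n}0.png",c["img"][:,:,::-1])
    print(n,c["fx"],c["fy"],c["cx"],c["cy"],c["dist"],np.round(c["cam_to_world"],4).tolist())
    np.savez(f"{n}0.npz",**c)
E
```

```text
{'time': 0.0, 'joint_positions': [1.119, 0.333, -0.065, 1.461, 0.022, 1.35, -0.088], 'joint_vel': [0.001, 0.001, -0.001, -0.001, 0.0, -0.002, -0.001], 'joint_torque': [-0.0, -62.325, 0.025, -38.99, -0.061, 0.04, 0.0], 'ee_pos': [0.26, -0.568, 0.222], 'eef_rot': [-0.595, 0.383, -0.382, 0.595], 'ft_force': [0.134, -0.203, 0.31], 'torque': [0.007, 0.004, -0.025], 'width': 0.087}
side 524.5951081049315 524.5951081049315 313.61380548695047 235.24082547842806 [-0.12874363  0.          0.          0.          0.        ] [[-0.9979, -0.0366, 0.0538, 0.448], [-0.065, 0.5484, -0.8337, 0.9071], [0.001, -0.8354, -0.5497, 0.6332], [0.0, 0.0, 0.0, 1.0]]
top 589.2397142346505 589.2397142346505 325.2746498615703 236.3823233291206 [0.0499445 0.        0.        0.        0.       ] [[0.0046, -0.9853, 0.1708, 0.3003], [-1.0, -0.0056, -0.0056, 0.0154], [0.0065, -0.1708, -0.9853, 1.2133], [0.0, 0.0, 0.0, 1.0]]
```

View pics/side0.png

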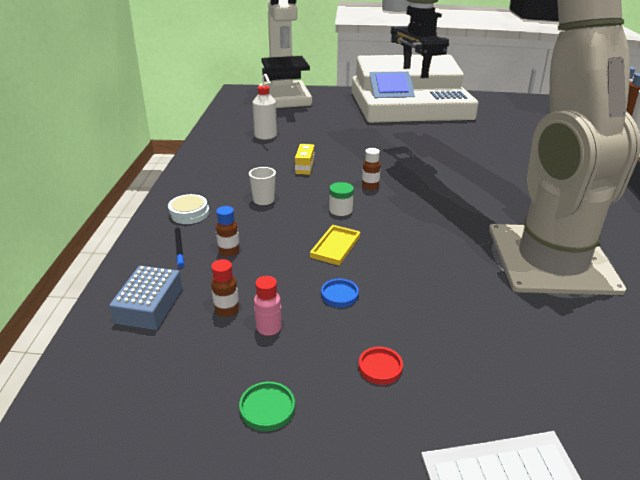

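View pics/top0.png

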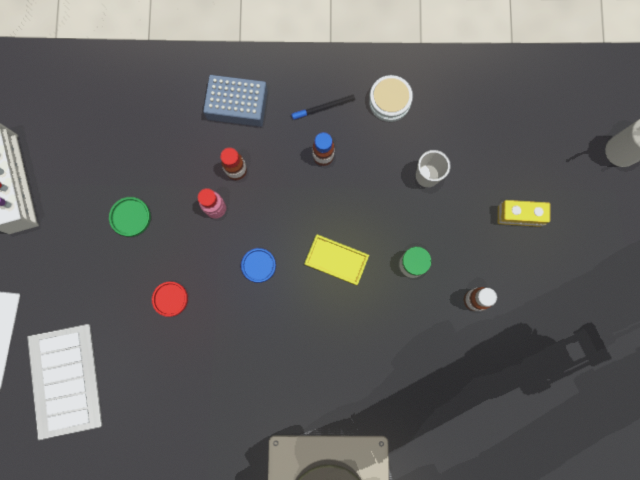

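```bash
cat > h.py <<'E'
import cv2,numpy as np
from scipy.spatial.transform import Rotation as R
def ray(c,uv,z):
    K=np.array([[c["fx"],0,c["cx"]],[0,c["fy"],c["cy"]],[0,0,1.]])
    uv=np.asarray(uv,float).reshape(-1,1,2)
    n=cv2.undistortPoints(uv,K,np.asarray(c["dist"],float))[:,0]
    M=np.asarray(c["cam_to_world"]);d=np.c_[n,np.ones(len(n))]@M[:3,:3].T;o=M[:3,3]
    return o+d*((z-o[2])/d[:,2])[:,None]
RNG={"red":[(0,5),(175,180)],"blue":[(105,125)],"green":[(55,85)],"yellow":[(25,33)]}
def blobs(c,col,smin=150,vmin=80,amin=60):
    hsv=cv2.cvtColor(np.ascontiguousarray(c["img"]),cv2.COLOR_RGB2HSV);m=0
    for a,b in RNG[col]: m=m|cv2.inRange(hsv,(a,smin,vmin),(b,255,255))
    cs,_=cv2.findContours(m,cv2.RETR_EXTERNAL,cv2.CHAIN_APPROX_NONE);out=[]
    for k in cs:
        h=cv2.convexHull(k);M=cv2.moments(h)
        if M["m00"]>amin: out.append((M["m10"]/M["m00"],M["m01"]/M["m00"],M["m00"],h[:,0]))
    return out
E
python3 - <<'E'
from h import *
from bench import *
print(np.round(R.from_quat(read_state()["eef_rot"]).as_matrix(),3).tolist())
for n in("side","top"):
    c=dict(np.load(f"{n}0.npz"))
    for col in RNG:
        for u,v,a,h in blobs(c,col):
            print(n,col,round(u,1),round(v,1),int(a),*[f"z{z}:{np.round(ray(c,(u,v),z)[0,:2],4)}" for z in (.007,.025,.052,.0875)])
E
```

```text
[[0.416, -0.001, 0.909], [-0.909, 0.001, 0.416], [-0.001, -1.0, -0.0]]
side red 380.2 365.3 1320 z0.007:[0.3792 0.3256] z0.025:[0.3811 0.3423] z0.052:[0.3841 0.3674] z0.0875:[0.388  0.4004]
side red 266.1 287.3 407 z0.007:[0.5874 0.142 ] z0.025:[0.5834 0.1639] z0.052:[0.5774 0.1969] z0.0875:[0.5695 0.2403]
side red 221.7 270.4 383 z0.007:[0.6824 0.0959] z0.025:[0.6757 0.1192] z0.052:[0.6655 0.1542] z0.0875:[0.6523 0.2002]
side red 263.0 89.7 74 z0.007:[ 0.7686 -1.0408] z0.025:[ 0.7594 -0.9849] z0.052:[ 0.7455 -0.9009] z0.0875:[ 0.7274 -0.7904]
side blue 339.4 292.5 861 z0.007:[0.4485 0.1482] z0.025:[0.4485 0.17  ] z0.052:[0.4485 0.2027] z0.0875:[0.4485 0.2457]
side blue 179.9 260.4 68 z0.007:[0.7753 0.0688] z0.025:[0.7659 0.0929] z0.052:[0.7518 0.129 ] z0.0875:[0.7333 0.1765]
side blue 224.9 214.8 254 z0.007:[ 0.7201 -0.1151] z0.025:[ 0.7123 -0.0857] z0.052:[ 0.7006 -0.0416] z0.0875:[0.6851 0.0163]
side green 266.7 405.7 2099 z0.007:[0.5484 0.4164] z0.025:[0.5455 0.4305] z0.052:[0.5411 0.4517] z0.0875:[0.5355 0.4795]
side green 341.2 189.8 269 z0.007:[ 0.4538 -0.254 ] z0.025:[ 0.4536
[... 690 characters left out ...]
0.007:[0.4492 0.147 ] z0.025:[0.447 0.145] z0.052:[0.4437 0.142 ] z0.0875:[0.4393 0.1382]
top blue 323.0 141.8 233 z0.007:[0.7144 0.0143] z0.025:[0.7082 0.0144] z0.052:[0.699  0.0144] z0.0875:[0.6868 0.0144]
top blue 298.9 114.0 75 z0.007:[0.7761 0.0664] z0.025:[0.769  0.0656] z0.052:[0.7583 0.0645] z0.0875:[0.7443 0.063 ]
top green 124.8 215.2 760 z0.007:[0.5518 0.4246] z0.025:[0.548  0.4184] z0.052:[0.5424 0.4093] z0.0875:[0.535  0.3973]
top yellow 336.2 259.5 1754 z0.007:[ 0.4611 -0.0143] z0.025:[ 0.4587 -0.0138] z0.052:[ 0.4551 -0.0131] z0.0875:[ 0.4503 -0.0123]
top yellow 526.6 211.2 870 z0.007:[ 0.5651 -0.4112] z0.025:[ 0.5612 -0.4048] z0.052:[ 0.5553 -0.3953] z0.0875:[ 0.5475 -0.3827]
```

Run:
```python
from h import *
RNG["green"]=[(50,90)]
for n in("side","top"):
    c=dict(np.load(f"{n}0.npz"))
    for u,v,a,h in blobs(c,"green",120,50): print(n,"green",round(u,1),round(v,1),int(a),*[f"z{z}:{np.round(ray(c,(u,v),z)[0,:2],4)}" for z in (.007,.052)])
    for u,v,a,h in blobs(c,"yellow",120,100):
        tray=(n=="top" and u<450) or (n=="side" and v>200)
        z=.014 if tray else .05
        P=ray(c,h,z)[:,:2]*1000
        (cx,cy),(w,hh),an=cv2.minAreaRect(P.astype(np.float32))
        print(n,"yel",z,round(cx,1),round(cy,1),round(w,1),round(hh,1),round(an,1),P.min(0).round(),P.max(0).round())
    hsv=cv2.cvtColor(c["img"],cv2.COLOR_RGB2HSV)
    cr=c["img"][185:240,490:560] if n=="top" else c["img"][140:180,285:325]
    cv2.imwrite(f"pics/cas_{n}.png",cv2.resize(cr[:,:,::-1],None,fx=8,fy=8,interpolation=cv2.INTER_NEAREST))
    m=cv2.inRange(hsv,(0,0,150),(180,70,255))
    for k in cv2.findContours(m,cv2.RETR_EXTERNAL,cv2.CHAIN_APPROX_NONE)[0]:
        M=cv2.moments(k)
        if M["m00"]<15:continue
        u,v=M["m10"]/M["m00"],M["m01"]/M["m00"]
        if (n=="top" and u>400 and 130<v<320) or(n=="side" and 290<u<390 and 140<v<220): print(n,"white",round(u,1),round(v,1),M["m00"],ray(c,(u,v),.05)[0,:2].round(4),ray(c,(u,v),.0875)[0,:2].round(4))
```

```text
side green 266.7 405.7 2164 z0.007:[0.5484 0.4165] z0.052:[0.5412 0.4517]
side green 341.2 189.6 299 z0.007:[ 0.4538 -0.2548] z0.052:[ 0.4534 -0.1713]
side yel 0.014 460.7 -13.0 119.1 67.4 68.4 [411. -76.] [510.  52.]
side yel 0.05 556.6 -390.9 89.5 39.2 87.5 [ 536. -435.] [ 578. -347.]
side white 341.7 206.4 215.0 [ 0.4506 -0.0974] [ 0.4504 -0.0328]
side white 371.6 177.5 93.0 [ 0.3806 -0.2426] [ 0.3849 -0.1687]
side white 301.6 167.3 45.5 [ 0.5556 -0.2866] [ 0.5487 -0.2098]
side white 372.5 153.8 116.5 [ 0.3742 -0.3815] [ 0.3789 -0.2987]
top green 416.5 260.4 588 z0.007:[ 0.4602 -0.1798] z0.052:[ 0.4542 -0.1725]
top green 129.1 216.5 1237 z0.007:[0.549  0.4157] z0.052:[0.5397 0.4007]
top yel 0.014 460.9 -14.0 117.6 68.4 68.4 [410. -79.] [513.  52.]
top yel 0.05 556.6 -395.6 89.8 42.1 86.6 [ 534. -441.] [ 579. -350.]
top white 487.2 296.5 241.5 [ 0.3839 -0.3099] [ 0.3812 -0.2994]
top white 538.2 211.1 56.5 [ 0.556 -0.419] [ 0.5478 -0.405 ]
top white 516.1 209.8 53.0 [ 0.5585 -0.3751] [ 0.5501 -0.3625]
top white 433.7 165.2 744.5 [ 0.6511 -0.2122] [ 0.6398 -0.2048]
top white 636.4 132.3 107.0 [ 0.7214 -0.6257] [ 0.7078 -0.605 ]
```

View pics/cas_top.png

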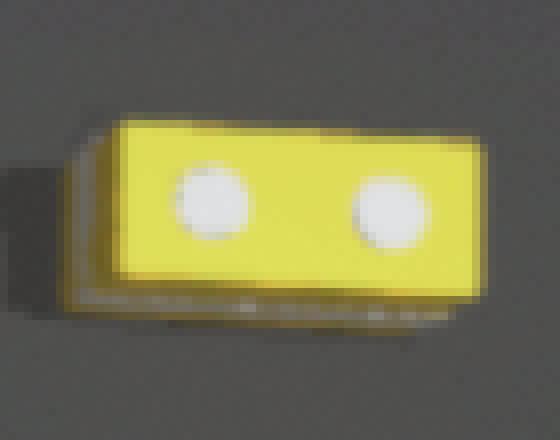

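>>> jog_arm --commands '[{"translation": [22,43,0],"twist": 0.1},{"translation": [22,43,0],"twist": 0.1},{"translation": [22,43,0],"twist": 0.1},{"translation": [22,43,0],"twist": 0.1},{"translation": [22,43,0],"twist": 0.1},{"translation": [22,43,0],"twist": 0.1},{"translation": [22,43,0],"twist": 0.1},{"translation": [22,43,0],"twist": 0.1},{"translation": [22,43,0],"twist": 0.1},{"translation": [22,43,0],"twist": 0.1},{"translation": [22,43,0],"twist": 0.1},{"translation": [22,43,0],"twist": 0.1},{"translation": [22,43,0],"twist": 0.1},{"translation": [22,43,0],"twist": 0.1},{"translation": [22,43,0],"twist": 0.1},{"translation": [22,43,0],"twist": 0.1},{"translation": [20,40,0],"twist": 0.1},{"translation": [0,0,0],"twist": 0.1},{"translation": [0,0,0],"twist": 0},{"translation": [0,0,0],"twist": 0}]' --grip 0 --grip_force 20

```text
time: 2.1
ee_pos: [0.6318, 0.1585, 0.2222]
eef_rot: [0.67, 0.227, -0.227, -0.669]
ft_force: [0.1, -0.6, 0.0]
width: 0.0869
```

>>> jog_arm --commands '[{"translation": [10,20,0],"twist": 0},{"translation": [11,20,0],"twist": 0},{"translation": [0,0,-40],"twist": 0},{"translation": [0,0,-25],"twist": 0},{"translation": [0,0,0],"twist": 0},{"translation": [0,0,0],"twist": 0},{"translation": [0,0,0],"twist": 0}]'

```text
time: 2.8
ee_pos: [0.6538, 0.1992, 0.1599]
eef_rot: [0.669, 0.229, -0.227, -0.669]
ft_force: [0.4, 0.1, 0.9]
width: 0.0869
```

```bash
cat > snap.py <<'E'
import sys
from h import *
from bench import *
for n in("side","top"):
    c=camera(n);cv2.imwrite(f"pics/{n}{sys.argv[1]}.png",c["img"][:,:,::-1]);np.savez(f"{n}{sys.argv[1]}.npz",**c)
a,b=[cv2.imread(f"pics/{n}{sys.argv[1]}.png") for n in("side","top")]
cv2.imwrite(f"pics/both{sys.argv[1]}.png",cv2.resize(np.vstack([a,b]),None,fx=.62,fy=.62,interpolation=cv2.INTER_AREA))
E
python3 snap.py 1
```

```text
(no output)
```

View pics/side1.png

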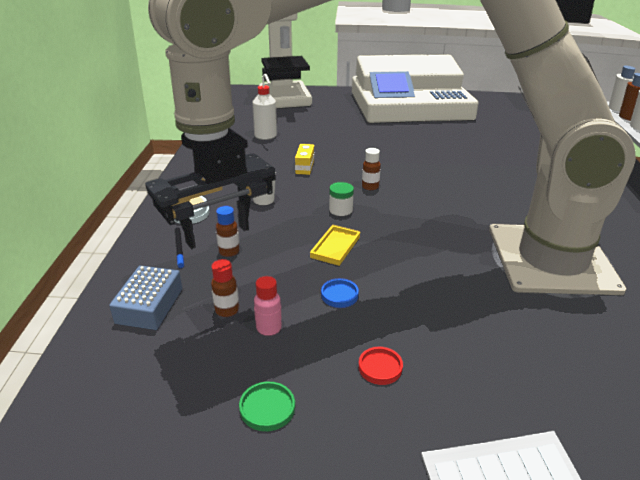

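The open jaws stand straight above the red cap (222, 272), and the pink bottle (266, 305) is clear of them. I'll descend now.

>>> jog_arm --commands '[{"translation": [-1,0,-30],"twist": 0},{"translation": [0,0,-30],"twist": 0},{"translation": [0,0,-30],"twist": 0},{"translation": [0,0,-20],"twist": 0},{"translation": [0,0,-11],"twist": 0},{"translation": [0,0,0],"twist": 0},{"translation": [0,0,0],"twist": 0}]'

```text
time: 3.6
ee_pos: [0.6526, 0.1999, 0.038]
eef_rot: [-0.669, -0.229, 0.228, 0.669]
ft_force: [-0.4, 0.2, 0.2]
width: 0.087
```

>>> jog_arm --commands '[{"translation": [0,0,0],"twist": 0},{"translation": [0,0,0],"twist": 0},{"translation": [0,0,0],"twist": 0},{"translation": [0,0,0],"twist": 0},{"translation": [0,0,0],"twist": 0},{"translation": [0,0,0],"twist": 0},{"translation": [0,0,0],"twist": 0},{"translation": [0,0,0],"twist": 0},{"translation": [0,0,0],"twist": 0},{"translation": [0,0,0],"twist": 0}]' --grip 1 --grip_force 20

```text
time: 4.6
ee_pos: [0.652, 0.1997, 0.0367]
eef_rot: [-0.669, -0.229, 0.228, 0.669]
ft_force: [1.1, 1.1, 0.1]
width: 0.0435
```

>>> jog_arm --commands '[{"translation": [0,0,10],"twist": 0},{"translation": [0,0,20],"twist": 0},{"translation": [0,0,30],"twist": 0},{"translation": [0,0,30],"twist": 0},{"translation": [0,0,30],"twist": 0},{"translation": [0,0,30],"twist": 0},{"translation": [0,0,10],"twist": 0},{"translation": [0,0,0],"twist": 0},{"translation": [0,0,0],"twist": 0}]'

```text
time: 5.5
ee_pos: [0.6514, 0.1992, 0.195]
eef_rot: [0.669, 0.228, -0.229, -0.669]
ft_force: [-0.0, -0.4, -2.8]
width: 0.0434
```

>>> jog_arm --commands '[{"translation": [-10,5,0],"twist": 0},{"translation": [-20,10,0],"twist": 0},{"translation": [-27,12,0],"twist": 0},{"translation": [-27,12,0],"twist": 0},{"translation": [-27,12,0],"twist": 0},{"translation": [-27,12,0],"twist": 0},{"translation": [-27,12,0],"twist": 0},{"translation": [-27,12,0],"twist": 0},{"translation": [-27,12,0],"twist": 0},{"translation": [-24,12,0],"twist": 0},{"translation": [-20,10,0],"twist": 0},{"translation": [-10,4,0],"twist": 0},{"translation": [0,0,0],"twist": 0},{"translation": [0,0,0],"twist": 0},{"translation": [0,0,0],"twist": 0}]'

```text
time: 7.0
ee_pos: [0.38, 0.3238, 0.1964]
eef_rot: [-0.669, -0.228, 0.228, 0.669]
ft_force: [0.2, -0.4, -2.0]
width: 0.0434
```

```bash
python3 snap.py 2
```

```text
(no output)
```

View pics/side2.png

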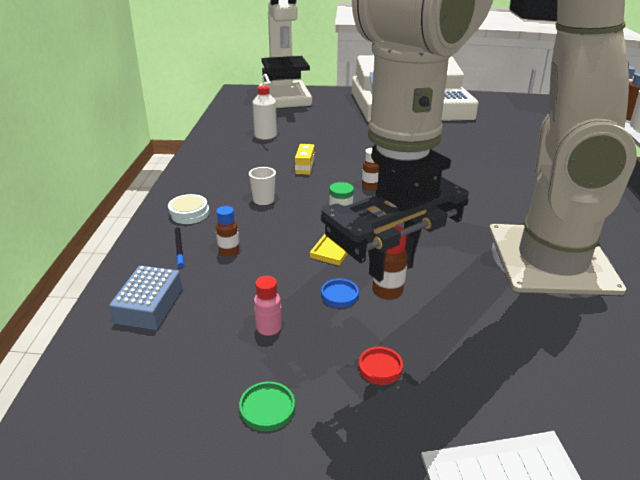

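Red bottle is upright in the jaws at (390, 270), above the red holder. I'll lower it in steps and finish slowly.

>>> jog_arm --commands '[{"translation": [-1,1,-20],"twist": 0},{"translation": [0,0,-30],"twist": 0},{"translation": [0,0,-30],"twist": 0},{"translation": [0,0,-30],"twist": 0},{"translation": [0,0,-20],"twist": 0},{"translation": [0,0,-10],"twist": 0},{"translation": [0,0,-7],"twist": 0},{"translation": [0,0,0],"twist": 0},{"translation": [0,0,0],"twist": 0},{"translation": [0,0,0],"twist": 0}]'

```text
time: 8.1
ee_pos: [0.3785, 0.326, 0.0505]
eef_rot: [-0.669, -0.229, 0.228, 0.669]
ft_force: [-0.2, 0.2, -2.2]
width: 0.0439
```

>>> jog_arm --commands '[{"translation": [0,0,-2],"twist": 0},{"translation": [0,0,-1],"twist": 0},{"translation": [0,0,-1],"twist": 0},{"translation": [0,0,0],"twist": 0},{"translation": [0,0,0],"twist": 0}]'

```text
time: 8.6
ee_pos: [0.3779, 0.3256, 0.0456]
eef_rot: [-0.669, -0.228, 0.228, 0.669]
ft_force: [0.9, 0.8, -1.3]
width: 0.0434
```

>>> jog_arm --commands '[{"translation": [0,0,-1],"twist": 0},{"translation": [0,0,-1],"twist": 0},{"translation": [0,0,-1],"twist": 0},{"translation": [0,0,0],"twist": 0},{"translation": [0,0,0],"twist": 0}]'

```text
time: 9.1
ee_pos: [0.3779, 0.3256, 0.0425]
eef_rot: [-0.669, -0.228, 0.228, 0.669]
ft_force: [-0.1, 0.7, -2.2]
width: 0.0434
```

>>> jog_arm --commands '[{"translation": [0,0,-0.7],"twist": 0},{"translation": [0,0,-0.7],"twist": 0},{"translation": [0,0,-0.6],"twist": 0},{"translation": [0,0,0],"twist": 0},{"translation": [0,0,0],"twist": 0}]'

```text
time: 9.6
ee_pos: [0.3779, 0.3256, 0.0406]
eef_rot: [-0.669, -0.228, 0.228, 0.669]
ft_force: [-0.7, -1.6, -2.6]
width: 0.0439
```

>>> jog_arm --commands '[{"translation": [0,0,-0.5],"twist": 0},{"translation": [0,0,-0.5],"twist": 0},{"translation": [0,0,0],"twist": 0},{"translation": [0,0,0],"twist": 0}]'

```text
time: 10.0
ee_pos: [0.3781, 0.3257, 0.0404]
eef_rot: [0.669, 0.229, -0.228, -0.669]
ft_force: [-2.4, -3.7, 10.1]
width: 0.0433
```

>>> jog_arm --commands '[{"translation": [0,0,0.5],"twist": 0},{"translation": [0,0,0],"twist": 0}]'

```text
time: 10.2
ee_pos: [0.378, 0.3256, 0.0404]
eef_rot: [0.669, 0.229, -0.228, -0.669]
ft_force: [-1.4, -1.5, 5.3]
width: 0.0434
```

>>> jog_arm --commands '[{"translation": [0,0,0],"twist": 0},{"translation": [0,0,0],"twist": 0},{"translation": [0,0,0],"twist": 0},{"translation": [0,0,0],"twist": 0},{"translation": [0,0,0],"twist": 0},{"translation": [0,0,0],"twist": 0},{"translation": [0,0,0],"twist": 0},{"translation": [0,0,0],"twist": 0}]' --grip 0

```text
time: 11.0
ee_pos: [0.3779, 0.3256, 0.0401]
eef_rot: [-0.669, -0.228, 0.228, 0.669]
ft_force: [0.3, 1.2, 0.7]
width: 0.0864
```

>>> jog_arm --commands '[{"translation": [0,0,20],"twist": 0},{"translation": [0,0,30],"twist": 0},{"translation": [0,0,40],"twist": 0},{"translation": [0,0,40],"twist": 0},{"translation": [0,0,20],"twist": 0},{"translation": [0,0,0],"twist": 0}]'

```text
time: 11.6
ee_pos: [0.379, 0.3267, 0.193]
eef_rot: [-0.669, -0.23, 0.227, 0.669]
ft_force: [0.3, 0.8, -0.5]
width: 0.087
```

```bash
python3 snap.py 3
```

```text
(no output)
```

View pics/side3.png

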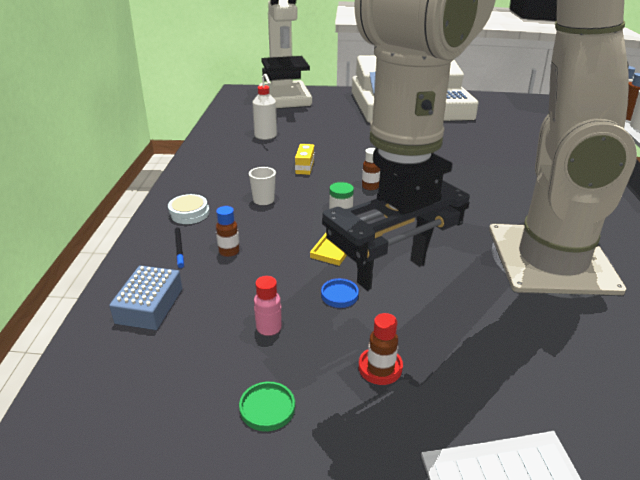

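Red bottle stands upright in the red holder (382, 350). Now the blue bottle at (0.686, 0.015).

>>> jog_arm --commands '[{"translation": [15,-15,0],"twist": 0},{"translation": [32,-32,0],"twist": 0},{"translation": [34,-35,0],"twist": 0},{"translation": [34,-35,0],"twist": 0},{"translation": [34,-35,0],"twist": 0},{"translation": [34,-35,0],"twist": 0},{"translation": [34,-35,0],"twist": 0},{"translation": [34,-35,0],"twist": 0},{"translation": [34,-34,0],"twist": 0},{"translation": [22,-21,0],"twist": 0},{"translation": [0,0,-30],"twist": 0},{"translation": [0,0,0],"twist": 0},{"translation": [0,0,0],"twist": 0},{"translation": [0,0,0],"twist": 0}]'

```text
time: 13.1
ee_pos: [0.6848, 0.0148, 0.161]
eef_rot: [-0.669, -0.229, 0.229, 0.669]
ft_force: [-0.2, 0.6, 0.1]
width: 0.0867
```

```bash
python3 snap.py 4
python3 - <<'E'
from h import *
c=dict(np.load("side4.npz"))
for col,z in(("blue",.0875),("red",.0875)):
    for u,v,a,h in blobs(c,col):print(col,round(u),round(v),a,ray(c,(u,v),z)[0,:2].round(4))
E
```

```text
blue 339 293 855.0 [0.4485 0.2462]
blue 180 260 70.0 [0.7331 0.1767]
blue 225 215 253.0 [0.6851 0.0164]
red 380 367 1203.5 [0.3883 0.4031]
red 385 326 520.0 [0.3782 0.3211]
red 266 287 415.5 [0.5698 0.2403]
red 263 90 74.0 [ 0.7274 -0.7907]
```

View pics/side4.png

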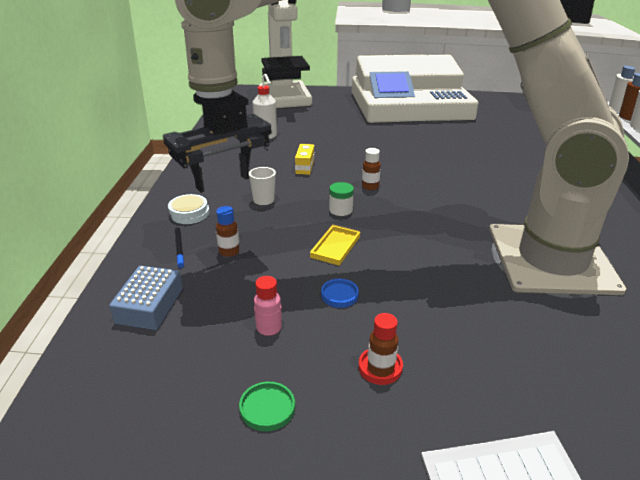

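Open jaws are above the blue cap (225, 215); red is still upright at (385, 345). Descending.

>>> jog_arm --commands '[{"translation": [1,0,-30],"twist": 0},{"translation": [0,0,-30],"twist": 0},{"translation": [0,0,-30],"twist": 0},{"translation": [0,0,-20],"twist": 0},{"translation": [0,0,-13],"twist": 0},{"translation": [0,0,0],"twist": 0},{"translation": [0,0,0],"twist": 0}]'

```text
time: 13.9
ee_pos: [0.6865, 0.0138, 0.0384]
eef_rot: [0.669, 0.229, -0.228, -0.669]
ft_force: [0.4, -1.1, 0.3]
width: 0.0871
```

>>> jog_arm --commands '[{"translation": [0,0,0],"twist": 0},{"translation": [0,0,0],"twist": 0},{"translation": [0,0,0],"twist": 0},{"translation": [0,0,0],"twist": 0},{"translation": [0,0,0],"twist": 0},{"translation": [0,0,0],"twist": 0},{"translation": [0,0,0],"twist": 0},{"translation": [0,0,0],"twist": 0},{"translation": [0,0,0],"twist": 0},{"translation": [0,0,0],"twist": 0}]' --grip 1 --grip_force 20

```text
time: 14.9
ee_pos: [0.686, 0.0136, 0.0371]
eef_rot: [-0.669, -0.229, 0.228, 0.669]
ft_force: [0.9, 1.0, -0.1]
width: 0.0429
```

>>> jog_arm --commands '[{"translation": [0,0,10],"twist": 0},{"translation": [0,0,20],"twist": 0},{"translation": [0,0,30],"twist": 0},{"translation": [0,0,30],"twist": 0},{"translation": [0,0,30],"twist": 0},{"translation": [0,0,30],"twist": 0},{"translation": [0,0,10],"twist": 0},{"translation": [0,0,0],"twist": 0},{"translation": [0,0,0],"twist": 0}]'

```text
time: 15.8
ee_pos: [0.6853, 0.0134, 0.1955]
eef_rot: [-0.669, -0.228, 0.229, 0.669]
ft_force: [-0.6, -0.3, -2.0]
width: 0.043
```

>>> jog_arm --commands '[{"translation": [-10,6,0],"twist": 0},{"translation": [-20,11,0],"twist": 0},{"translation": [-27,15,0],"twist": 0},{"translation": [-27,15,0],"twist": 0},{"translation": [-27,15,0],"twist": 0},{"translation": [-27,15,0],"twist": 0},{"translation": [-27,15,0],"twist": 0},{"translation": [-27,15,0],"twist": 0},{"translation": [-22,14,0],"twist": 0},{"translation": [-14,8,0],"twist": 0},{"translation": [-8,5,0],"twist": 0},{"translation": [0,0,0],"twist": 0},{"translation": [0,0,0],"twist": 0},{"translation": [0,0,0],"twist": 0}]'

```text
time: 17.2
ee_pos: [0.4505, 0.1469, 0.1968]
eef_rot: [-0.669, -0.228, 0.228, 0.67]
ft_force: [0.6, -0.6, -2.0]
width: 0.0437
```

```bash
python3 snap.py 5
```

```text
(no output)
```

View pics/side5.png

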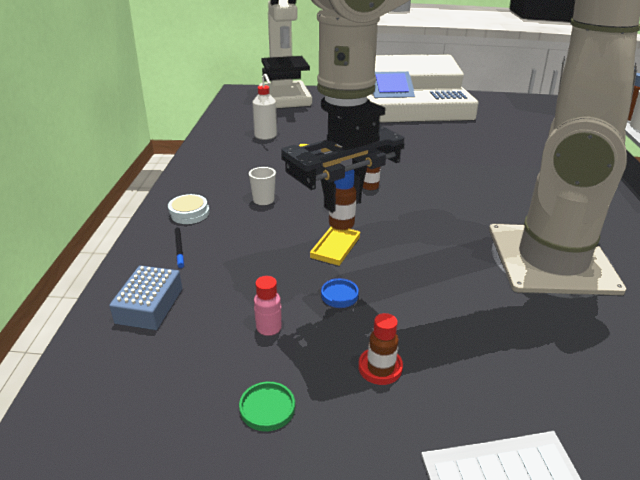

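Blue bottle hangs upright at (342, 205) above its holder. Lowering.

>>> jog_arm --commands '[{"translation": [-1,1,-20],"twist": 0},{"translation": [0,0,-30],"twist": 0},{"translation": [0,0,-30],"twist": 0},{"translation": [0,0,-30],"twist": 0},{"translation": [0,0,-20],"twist": 0},{"translation": [0,0,-10],"twist": 0},{"translation": [0,0,-8],"twist": 0},{"translation": [0,0,-2],"twist": 0},{"translation": [0,0,-1],"twist": 0},{"translation": [0,0,-1],"twist": 0},{"translation": [0,0,-1],"twist": 0},{"translation": [0,0,0],"twist": 0},{"translation": [0,0,0],"twist": 0}]'

```text
time: 18.6
ee_pos: [0.449, 0.1486, 0.0443]
eef_rot: [0.669, 0.229, -0.228, -0.669]
ft_force: [-0.3, 0.0, -1.7]
width: 0.0433
```

>>> jog_arm --commands '[{"translation": [0,0,-0.7],"twist": 0},{"translation": [0,0,-0.7],"twist": 0},{"translation": [0,0,0],"twist": 0},{"translation": [0,0,0],"twist": 0}]'

```text
time: 19.0
ee_pos: [0.4488, 0.1486, 0.0426]
eef_rot: [-0.669, -0.228, 0.229, 0.669]
ft_force: [0.3, -0.0, -1.5]
width: 0.0438
```

>>> jog_arm --commands '[{"translation": [0,0,-0.5],"twist": 0},{"translation": [0,0,-0.5],"twist": 0},{"translation": [0,0,0],"twist": 0},{"translation": [0,0,0],"twist": 0}]'

```text
time: 19.4
ee_pos: [0.4489, 0.1486, 0.0416]
eef_rot: [-0.669, -0.228, 0.228, 0.669]
ft_force: [0.1, -0.4, -1.2]
width: 0.0434
```

>>> jog_arm --commands '[{"translation": [0,0,-0.5],"twist": 0},{"translation": [0,0,0],"twist": 0},{"translation": [0,0,0],"twist": 0}]'

```text
time: 19.7
ee_pos: [0.4489, 0.1486, 0.0412]
eef_rot: [-0.669, -0.228, 0.228, 0.669]
ft_force: [0.1, 0.5, -1.6]
width: 0.0432
```

>>> jog_arm --commands '[{"translation": [0,0,-0.4],"twist": 0},{"translation": [0,0,0],"twist": 0},{"translation": [0,0,0],"twist": 0}]'

```text
time: 20.0
ee_pos: [0.449, 0.1486, 0.0409]
eef_rot: [0.669, 0.229, -0.228, -0.669]
ft_force: [-0.7, -0.7, 1.5]
width: 0.0428
```

>>> jog_arm --commands '[{"translation": [0,0,-0.4],"twist": 0},{"translation": [0,0,0],"twist": 0},{"translation": [0,0,0],"twist": 0}]'

```text
time: 20.3
ee_pos: [0.4491, 0.1486, 0.0409]
eef_rot: [0.669, 0.229, -0.228, -0.669]
ft_force: [-1.7, -1.1, 7.4]
width: 0.0433
```

>>> jog_arm --commands '[{"translation": [0,0,0.3],"twist": 0},{"translation": [0,0,0],"twist": 0}]'

```text
time: 20.5
ee_pos: [0.449, 0.1486, 0.0409]
eef_rot: [0.669, 0.229, -0.228, -0.669]
ft_force: [-0.8, -0.7, 5.1]
width: 0.0433
```

>>> jog_arm --commands '[{"translation": [0,0,0],"twist": 0},{"translation": [0,0,0],"twist": 0},{"translation": [0,0,0],"twist": 0},{"translation": [0,0,0],"twist": 0},{"translation": [0,0,0],"twist": 0},{"translation": [0,0,0],"twist": 0},{"translation": [0,0,0],"twist": 0},{"translation": [0,0,0],"twist": 0}]' --grip 0

```text
time: 21.3
ee_pos: [0.4489, 0.1486, 0.0407]
eef_rot: [-0.669, -0.228, 0.228, 0.669]
ft_force: [-0.2, 0.5, -0.5]
width: 0.0861
```

>>> jog_arm --commands '[{"translation": [0,0,20],"twist": 0},{"translation": [0,0,30],"twist": 0},{"translation": [0,0,40],"twist": 0},{"translation": [0,0,40],"twist": 0},{"translation": [0,-15,20],"twist": 0},{"translation": [0,-30,0],"twist": -0.13},{"translation": [0,-33,0],"twist": -0.13},{"translation": [1,-33,0],"twist": -0.13},{"translation": [1,-33,0],"twist": -0.13},{"translation": [1,-33,0],"twist": -0.13},{"translation": [1,-33,0],"twist": -0.13},{"translation": [1,-33,0],"twist": -0.13},{"translation": [0,-33,0],"twist": -0.13},{"translation": [0,-30,0],"twist": -0.13},{"translation": [0,-15,0],"twist": 0},{"translation": [0,0,0],"twist": 0},{"translation": [0,0,0],"twist": 0},{"translation": [0,0,0],"twist": 0}]'

```text
time: 23.1
ee_pos: [0.4542, -0.1707, 0.1908]
eef_rot: [-0.684, 0.178, -0.178, 0.685]
ft_force: [-0.1, 0.4, 0.3]
width: 0.0867
```

```bash
python3 snap.py 6
python3 - <<'E'
from h import *
from bench import *
print(R.from_quat(read_state()["eef_rot"]).as_matrix()[:2,0])
RNG["green"]=[(50,90)]
for n in("side","top"):
  c=dict(np.load(n+"6.npz"))
  for col,z in(("blue",.0915),("red",.0915),("green",.052)):
    for u,v,a,h in blobs(c,col,120,50):print(n,col,round(u),round(v),a,ray(c,(u,v),z)[0,:2].round(4))
E
```

```text
[ 0.87328498 -0.48720969]
side blue 339 293 821.5 [0.4486 0.253 ]
side blue 180 260 72.5 [0.731 0.182]
side blue 341 257 339.0 [0.4479 0.1515]
side blue 390 86 162.0 [ 0.3043 -0.8459]
side red 380 367 1216.0 [0.3887 0.4068]
side red 385 326 538.0 [0.3786 0.3253]
side red 266 288 429.5 [0.5688 0.2458]
side red 263 90 83.5 [ 0.7253 -0.7798]
side green 267 406 2164.5 [0.5412 0.4517]
side green 341 190 296.0 [ 0.4534 -0.1712]
top blue 258 265 930.0 [0.4387 0.1375]
top blue 299 114 84.0 [0.7428 0.0627]
top red 168 298 1065.5 [0.3745 0.3055]
top red 207 198 281.0 [0.57   0.2399]
top green 129 216 1235.5 [0.5397 0.4007]
```

View pics/side6.png

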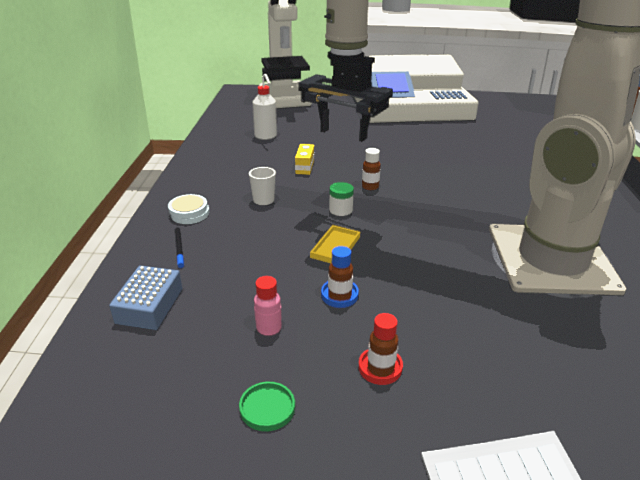

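Blue bottle stands in its holder (341, 280). Jaws are above the jar's green lid (341, 190); the white bottle (371, 170) is clear. Descending on the jar.

>>> jog_arm --commands '[{"translation": [0,-1,-30],"twist": 0},{"translation": [0,0,-40],"twist": 0},{"translation": [0,0,-40],"twist": 0},{"translation": [0,0,-30],"twist": 0},{"translation": [0,0,-18],"twist": 0},{"translation": [0,0,-10],"twist": 0},{"translation": [0,0,0],"twist": 0},{"translation": [0,0,0],"twist": 0}]'

```text
time: 24.0
ee_pos: [0.4546, -0.1733, 0.0236]
eef_rot: [0.684, -0.178, 0.179, -0.684]
ft_force: [0.3, 0.0, 0.9]
width: 0.0869
```

>>> jog_arm --commands '[{"translation": [0,0,0],"twist": 0},{"translation": [0,0,0],"twist": 0},{"translation": [0,0,0],"twist": 0},{"translation": [0,0,0],"twist": 0},{"translation": [0,0,0],"twist": 0},{"translation": [0,0,0],"twist": 0},{"translation": [0,0,0],"twist": 0},{"translation": [0,0,0],"twist": 0}]' --grip 1 --grip_force 20

```text
time: 24.8
ee_pos: [0.454, -0.1735, 0.0228]
eef_rot: [0.684, -0.179, 0.179, -0.684]
ft_force: [-1.1, 0.3, 4.1]
width: 0.0555
```

>>> jog_arm --commands '[{"translation": [0,0,10],"twist": 0},{"translation": [0,0,20],"twist": 0},{"translation": [0,0,30],"twist": 0},{"translation": [0,0,40],"twist": 0},{"translation": [0,0,40],"twist": 0},{"translation": [0,0,30],"twist": 0},{"translation": [0,0,10],"twist": 0},{"translation": [0,0,0],"twist": 0},{"translation": [0,0,0],"twist": 0}]'

```text
time: 25.7
ee_pos: [0.4532, -0.1733, 0.2013]
eef_rot: [-0.684, 0.18, -0.178, 0.684]
ft_force: [0.2, 0.3, -1.5]
width: 0.0553
```

>>> jog_arm --commands '[{"translation": [3,17,0],"twist": 0},{"translation": [6,36,0],"twist": 0},{"translation": [6,36,0],"twist": 0},{"translation": [6,36,0],"twist": 0},{"translation": [6,36,0],"twist": 0},{"translation": [6,36,0],"twist": 0},{"translation": [6,36,0],"twist": 0},{"translation": [6,36,0],"twist": 0},{"translation": [6,36,0],"twist": 0},{"translation": [6,36,0],"twist": 0},{"translation": [6,36,0],"twist": 0},{"translation": [6,36,0],"twist": 0},{"translation": [6,36,0],"twist": 0},{"translation": [6,36,0],"twist": 0},{"translation": [6,36,0],"twist": 0},{"translation": [6,36,0],"twist": 0},{"translation": [2,20,0],"twist": 0},{"translation": [1,12,0],"twist": 0},{"translation": [0,0,0],"twist": 0},{"translation": [0,0,0],"twist": 0}]'

```text
time: 27.7
ee_pos: [0.55, 0.4145, 0.2018]
eef_rot: [0.685, -0.179, 0.179, -0.684]
ft_force: [-0.1, -0.9, -0.4]
width: 0.0556
```

```bash
python3 snap.py 7
```

```text
(no output)
```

View pics/side7.png

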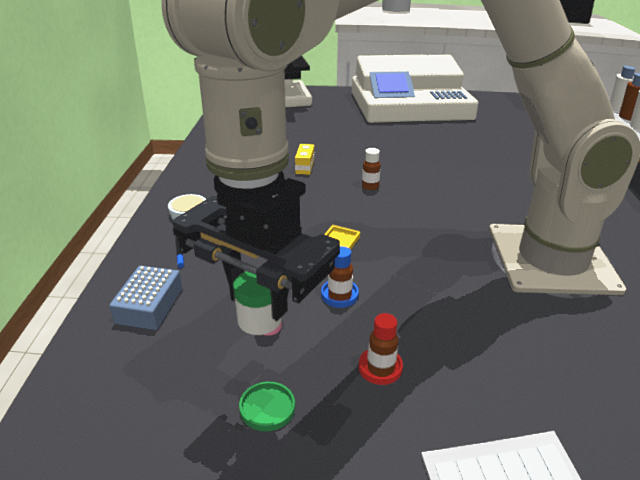

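The jar hangs upright at (258, 300) above the green holder. Lowering.

>>> jog_arm --commands '[{"translation": [-1,1,-20],"twist": 0},{"translation": [0,0,-35],"twist": 0},{"translation": [0,0,-35],"twist": 0},{"translation": [0,0,-35],"twist": 0},{"translation": [0,0,-20],"twist": 0},{"translation": [0,0,-15],"twist": 0},{"translation": [0,0,-7],"twist": 0},{"translation": [0,0,-2],"twist": 0},{"translation": [0,0,-1],"twist": 0},{"translation": [0,0,0],"twist": 0},{"translation": [0,0,0],"twist": 0},{"translation": [0,0,0],"twist": 0}]'

```text
time: 29.0
ee_pos: [0.5491, 0.4168, 0.0333]
eef_rot: [-0.684, 0.179, -0.179, 0.684]
ft_force: [0.1, 0.6, -2.2]
width: 0.056
```

>>> jog_arm --commands '[{"translation": [0,0,-0.7],"twist": 0},{"translation": [0,0,-0.7],"twist": 0},{"translation": [0,0,0],"twist": 0},{"translation": [0,0,0],"twist": 0}]'

```text
time: 29.4
ee_pos: [0.5489, 0.4166, 0.0312]
eef_rot: [0.684, -0.179, 0.179, -0.684]
ft_force: [-0.1, -0.4, -1.2]
width: 0.0555
```

>>> jog_arm --commands '[{"translation": [0,0,-0.8],"twist": 0},{"translation": [0,0,-0.8],"twist": 0},{"translation": [0,0,-0.8],"twist": 0},{"translation": [0,0,0],"twist": 0},{"translation": [0,0,0],"twist": 0}]'

```text
time: 29.9
ee_pos: [0.5488, 0.4166, 0.0288]
eef_rot: [0.684, -0.179, 0.179, -0.684]
ft_force: [-0.2, 0.2, -2.0]
width: 0.0558
```

>>> jog_arm --commands '[{"translation": [0,0,-0.5],"twist": 0},{"translation": [0,0,-0.5],"twist": 0},{"translation": [0,0,0],"twist": 0},{"translation": [0,0,0],"twist": 0}]'

```text
time: 30.3
ee_pos: [0.5489, 0.4165, 0.0279]
eef_rot: [0.684, -0.179, 0.179, -0.684]
ft_force: [0.2, -0.3, -1.4]
width: 0.0553
```

>>> jog_arm --commands '[{"translation": [0,0,-0.4],"twist": 0},{"translation": [0,0,-0.4],"twist": 0},{"translation": [0,0,0],"twist": 0},{"translation": [0,0,0],"twist": 0}]'

```text
time: 30.7
ee_pos: [0.5489, 0.4166, 0.027]
eef_rot: [0.684, -0.179, 0.179, -0.684]
ft_force: [1.2, -0.3, -1.4]
width: 0.0559
```

>>> jog_arm --commands '[{"translation": [0,0,-0.4],"twist": 0},{"translation": [0,0,0],"twist": 0},{"translation": [0,0,0],"twist": 0}]'

```text
time: 31.0
ee_pos: [0.5489, 0.4166, 0.027]
eef_rot: [-0.684, 0.179, -0.179, 0.684]
ft_force: [-0.6, -1.1, 3.8]
width: 0.0557
```

>>> jog_arm --commands '[{"translation": [0,0,0],"twist": 0},{"translation": [0,0,0],"twist": 0},{"translation": [0,0,0],"twist": 0},{"translation": [0,0,0],"twist": 0},{"translation": [0,0,0],"twist": 0},{"translation": [0,0,0],"twist": 0},{"translation": [0,0,0],"twist": 0},{"translation": [0,0,0],"twist": 0}]' --grip 0

```text
time: 31.8
ee_pos: [0.5489, 0.4166, 0.0267]
eef_rot: [-0.684, 0.179, -0.179, 0.684]
ft_force: [-0.3, -0.4, -0.4]
width: 0.0869
```

>>> jog_arm --commands '[{"translation": [0,0,20],"twist": 0},{"translation": [0,0,30],"twist": 0},{"translation": [0,0,40],"twist": 0},{"translation": [0,0,40],"twist": 0},{"translation": [0,0,30],"twist": 0},{"translation": [0,-20,10],"twist": 0},{"translation": [0,-40,0],"twist": 0.05},{"translation": [0,-45,0],"twist": 0.05},{"translation": [0,-45,0],"twist": 0.05},{"translation": [0,-45,0],"twist": 0.05},{"translation": [0,-45,0],"twist": 0.05},{"translation": [0,-45,0],"twist": 0.05},{"translation": [0,-45,0],"twist": 0.05},{"translation": [0,-45,0],"twist": 0.05},{"translation": [0,-45,0],"twist": 0.05}]'

```text
time: 33.3
ee_pos: [0.5486, -0.0053, 0.197]
eef_rot: [0.707, -0.021, 0.021, -0.707]
ft_force: [0.5, -0.1, -1.2]
width: 0.087
```

>>> jog_arm --commands '[{"translation": [1,-45,0],"twist": 0},{"translation": [1,-45,0],"twist": 0},{"translation": [1,-45,0],"twist": 0},{"translation": [1,-45,0],"twist": 0},{"translation": [1,-45,0],"twist": 0},{"translation": [1,-45,0],"twist": 0},{"translation": [1,-45,0],"twist": 0},{"translation": [1,-40,0],"twist": 0},{"translation": [0,-20,0],"twist": 0},{"translation": [0,0,0],"twist": 0},{"translation": [0,0,0],"twist": 0},{"translation": [0,0,0],"twist": 0}]'

```text
time: 34.5
ee_pos: [0.5575, -0.3766, 0.1969]
eef_rot: [-0.707, 0.021, -0.021, 0.707]
ft_force: [0.3, 0.4, -1.0]
width: 0.0871
```

```bash
python3 snap.py 8
python3 - <<'E'
from h import *
from bench import *
m=R.from_quat(read_state()["eef_rot"]).as_matrix();print(np.degrees(np.arctan2(m[1,0],m[0,0])))
c=dict(np.load("side8.npz"))
for u,v,a,h in blobs(c,"yellow",120,100):
    if v<200:
        P=ray(c,h,.05)[:,:2]*1000;print(cv2.minAreaRect(P.astype(np.float32)))
RNG["green"]=[(50,90)]
for n in("side","top"):
  c=dict(np.load(n+"8.npz"))
  for u,v,a,h in blobs(c,"green",120,50):print(n,round(u),round(v),a,ray(c,(u,v),.056)[0,:2].round(4))
E
```

```text
-3.435362342654313
((556.7328491210938, -390.01458740234375), (88.33497619628906, 37.399776458740234), 86.43382263183594)
side 266 400 2744.0 [0.5426 0.4448]
top 127 216 1356.5 [0.5406 0.4027]
```

View pics/side8.png

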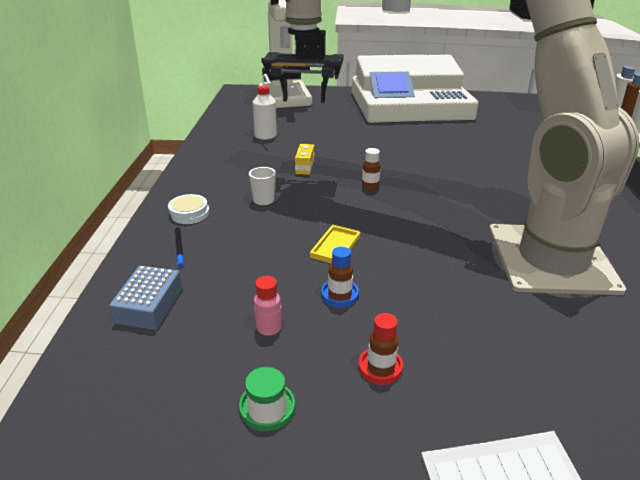

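View pics/top8.png

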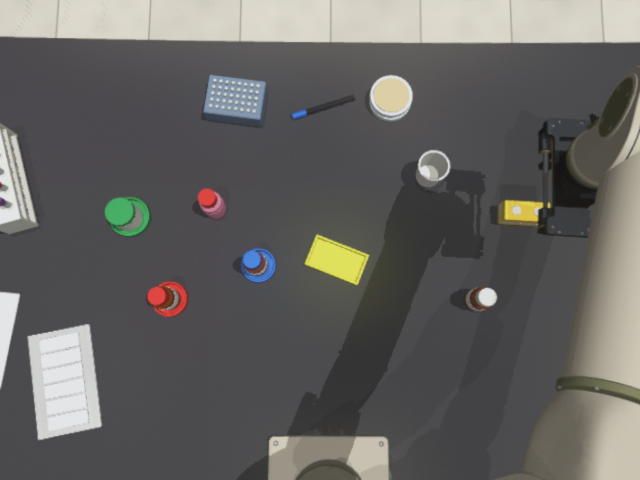

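Jar stands inside the green holder (266, 395). The jaws are square to the cassette but about 19 mm short in y. I'll correct that and descend.

>>> jog_arm --commands '[{"translation": [0,-19,0],"twist": 0},{"translation": [0,0,-30],"twist": 0},{"translation": [0,0,-40],"twist": 0},{"translation": [0,0,-40],"twist": 0},{"translation": [0,0,0],"twist": 0},{"translation": [0,0,0],"twist": 0}]'

```text
time: 35.2
ee_pos: [0.5572, -0.3968, 0.0877]
eef_rot: [-0.707, 0.022, -0.022, 0.707]
ft_force: [0.3, 0.1, 0.8]
width: 0.0868
```

```bash
python3 snap.py 9; python3 -c "
import cv2
a=cv2.imread('pics/side9.png')[60:220,230:400];cv2.imwrite('pics/c9.png',cv2.resize(a,None,fx=3.5,fy=3.5))"
```

```text
(no output)
```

View pics/c9.png

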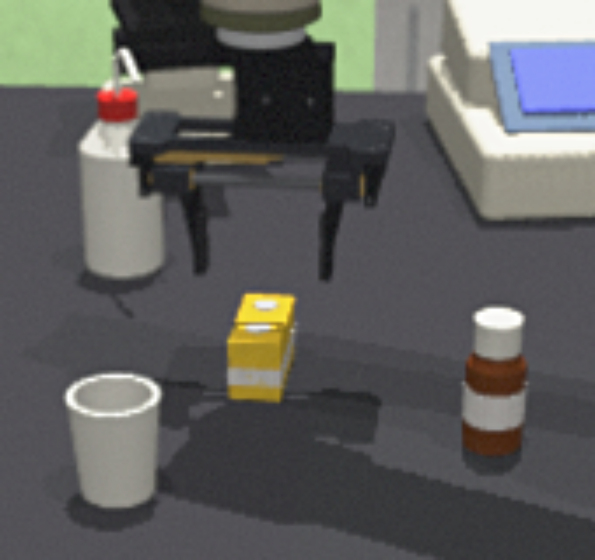

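Jaws straddle the cassette squarely, with the tall white bottle at the back well clear. I'll go down and grip.

>>> jog_arm --commands '[{"translation": [0,1,-30],"twist": 0},{"translation": [0,0,-22],"twist": 0},{"translation": [0,0,-14],"twist": 0},{"translation": [0,0,0],"twist": 0},{"translation": [0,0,0],"twist": 0}]'

```text
time: 35.8
ee_pos: [0.5577, -0.3968, 0.0223]
eef_rot: [0.707, -0.021, 0.023, -0.706]
ft_force: [-0.3, 1.0, 0.3]
width: 0.0873
```

>>> jog_arm --commands '[{"translation": [0,0,0],"twist": 0},{"translation": [0,0,0],"twist": 0},{"translation": [0,0,0],"twist": 0},{"translation": [0,0,0],"twist": 0},{"translation": [0,0,0],"twist": 0},{"translation": [0,0,0],"twist": 0},{"translation": [0,0,0],"twist": 0},{"translation": [0,0,0],"twist": 0},{"translation": [0,0,0],"twist": 0},{"translation": [0,0,0],"twist": 0}]' --grip 1 --grip_force 25

```text
time: 36.8
ee_pos: [0.557, -0.3964, 0.0207]
eef_rot: [0.707, -0.022, 0.022, -0.707]
ft_force: [-0.3, -1.2, -1.3]
width: 0.0397
```

>>> jog_arm --commands '[{"translation": [0,0,10],"twist": 0},{"translation": [0,0,20],"twist": 0},{"translation": [0,0,30],"twist": 0},{"translation": [0,0,40],"twist": 0},{"translation": [0,0,40],"twist": 0},{"translation": [0,0,20],"twist": 0},{"translation": [0,0,10],"twist": 0},{"translation": [0,0,0],"twist": 0},{"translation": [0,0,0],"twist": 0}]'

```text
time: 37.7
ee_pos: [0.5562, -0.3962, 0.1892]
eef_rot: [-0.706, 0.023, -0.021, 0.707]
ft_force: [0.4, -0.4, -2.6]
width: 0.0392
```

>>> jog_arm --commands '[{"translation": [-3,12,0],"twist": 0},{"translation": [-8,31,0],"twist": -0.04},{"translation": [-8,31,0],"twist": -0.04},{"translation": [-8,31,0],"twist": -0.04},{"translation": [-8,31,0],"twist": -0.04},{"translation": [-8,31,0],"twist": -0.04},{"translation": [-8,31,0],"twist": -0.04},{"translation": [-8,31,0],"twist": -0.04},{"translation": [-8,31,0],"twist": -0.04},{"translation": [-8,31,0],"twist": 0},{"translation": [-8,31,0],"twist": 0},{"translation": [-8,31,0],"twist": 0},{"translation": [-3,19,0],"twist": 0},{"translation": [-1,10,0],"twist": 0},{"translation": [0,0,0],"twist": 0},{"translation": [0,0,0],"twist": 0},{"translation": [0,0,0],"twist": 0}]'

```text
time: 39.4
ee_pos: [0.4619, -0.0156, 0.1904]
eef_rot: [-0.694, 0.135, -0.135, 0.694]
ft_force: [-0.3, 0.2, -1.4]
width: 0.0396
```

```bash
python3 snap.py 10
python3 - <<'E'
from h import *
from bench import *
s=read_state();m=R.from_quat(s["eef_rot"]).as_matrix();print(np.degrees(np.arctan2(m[1,0],m[0,0])),s["ee_pos"])
for n in("side","top"):
  c=dict(np.load(n+"10.npz"))
  for u,v,a,h in blobs(c,"yellow",120,60):
    P=ray(c,h,.014)[:,:2]*1000;print(n,round(u),round(v),cv2.minAreaRect(P.astype(np.float32)))
E
```

```text
-21.97281146472426 [ 0.46191297 -0.01532747  0.19047115]
side 337 242 ((456.5915832519531, -9.918102264404297), (110.85253143310547, 54.255889892578125), 68.02244567871094)
```

View pics/side10.png

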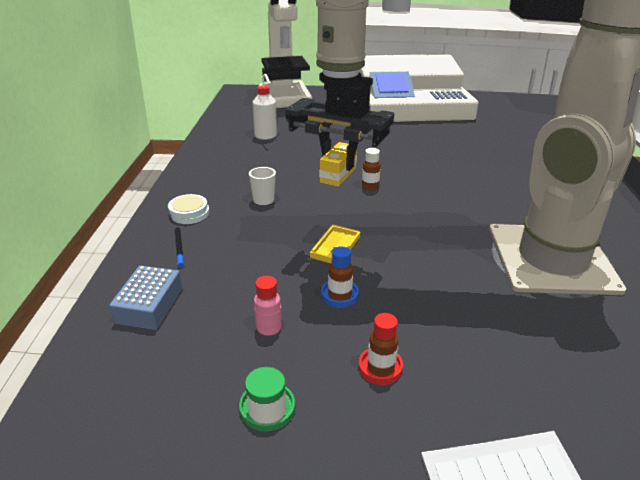

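Cassette is level, lined up with the tray and just above it (338, 165). The blue bottle is far enough from the gripper. Lowering.

>>> jog_arm --commands '[{"translation": [-1,1,-20],"twist": 0},{"translation": [0,0,-35],"twist": 0},{"translation": [0,0,-35],"twist": 0},{"translation": [0,0,-25],"twist": 0},{"translation": [0,0,-18],"twist": 0},{"translation": [0,0,-12],"twist": 0},{"translation": [0,0,0],"twist": 0},{"translation": [0,0,0],"twist": 0}]'

```text
time: 40.3
ee_pos: [0.4614, -0.0135, 0.0462]
eef_rot: [-0.694, 0.134, -0.135, 0.694]
ft_force: [0.2, -0.3, -1.4]
width: 0.0401
```

```bash
python3 snap.py 11; python3 -c "
import cv2
a=cv2.imread('pics/side11.png')[130:310,230:430];cv2.imwrite('pics/c11.png',cv2.resize(a,None,fx=3.2,fy=3.2))"
```

```text
(no output)
```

View pics/c11.png

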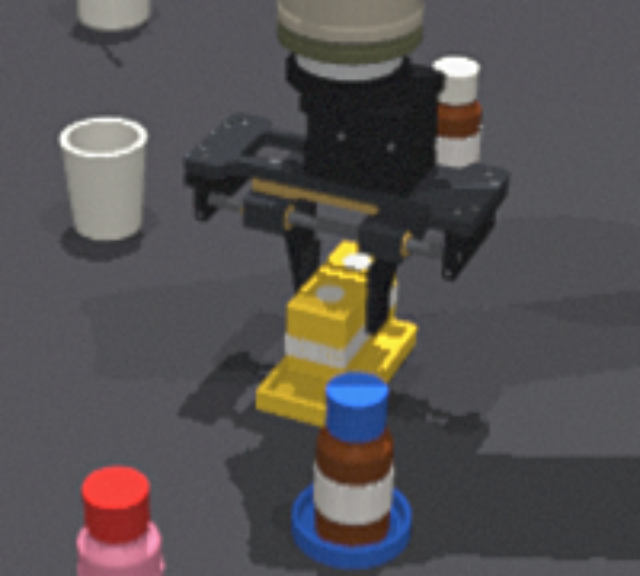

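>>> jog_arm --commands '[{"translation": [0,0,-6],"twist": 0},{"translation": [0,0,-5],"twist": 0},{"translation": [0,0,-3],"twist": 0},{"translation": [0,0,-2],"twist": 0},{"translation": [0,0,-1],"twist": 0},{"translation": [0,0,0],"twist": 0},{"translation": [0,0,0],"twist": 0}]'

```text
time: 41.1
ee_pos: [0.461, -0.0134, 0.0287]
eef_rot: [-0.694, 0.134, -0.134, 0.694]
ft_force: [0.3, -0.1, -2.1]
width: 0.0396
```

>>> jog_arm --commands '[{"translation": [0,0,-0.8],"twist": 0},{"translation": [0,0,-0.7],"twist": 0},{"translation": [0,0,0],"twist": 0},{"translation": [0,0,0],"twist": 0}]'

```text
time: 41.5
ee_pos: [0.4609, -0.0134, 0.0272]
eef_rot: [-0.694, 0.134, -0.134, 0.694]
ft_force: [-0.2, 0.7, -1.1]
width: 0.0396
```

>>> jog_arm --commands '[{"translation": [0,0,-0.7],"twist": 0},{"translation": [0,0,-0.7],"twist": 0},{"translation": [0,0,0],"twist": 0},{"translation": [0,0,0],"twist": 0}]'

```text
time: 41.9
ee_pos: [0.4609, -0.0134, 0.0258]
eef_rot: [-0.694, 0.134, -0.134, 0.694]
ft_force: [-1.3, 0.3, -0.4]
width: 0.0398
```

>>> jog_arm --commands '[{"translation": [0,0,-0.5],"twist": 0},{"translation": [0,0,-0.3],"twist": 0},{"translation": [0,0,0],"twist": 0},{"translation": [0,0,0],"twist": 0}]'

```text
time: 42.3
ee_pos: [0.4609, -0.0134, 0.025]
eef_rot: [-0.694, 0.134, -0.134, 0.694]
ft_force: [0.9, -0.6, -1.9]
width: 0.0396
```

>>> jog_arm --commands '[{"translation": [0,0,-0.4],"twist": 0},{"translation": [0,0,0],"twist": 0},{"translation": [0,0,0],"twist": 0}]'

```text
time: 42.6
ee_pos: [0.4609, -0.0134, 0.0246]
eef_rot: [0.694, -0.134, 0.134, -0.694]
ft_force: [0.4, 0.3, -1.6]
width: 0.0395
```

>>> jog_arm --commands '[{"translation": [0,0,-0.4],"twist": 0},{"translation": [0,0,0],"twist": 0},{"translation": [0,0,0],"twist": 0}]'

```text
time: 42.9
ee_pos: [0.4609, -0.0134, 0.0246]
eef_rot: [0.694, -0.134, 0.134, -0.694]
ft_force: [-2.4, -0.2, 5.7]
width: 0.0401
```

Contact with the tray floor. Release and retreat.

>>> jog_arm --commands '[{"translation": [0,0,0],"twist": 0},{"translation": [0,0,0],"twist": 0},{"translation": [0,0,0],"twist": 0},{"translation": [0,0,0],"twist": 0},{"translation": [0,0,0],"twist": 0},{"translation": [0,0,0],"twist": 0},{"translation": [0,0,0],"twist": 0},{"translation": [0,0,0],"twist": 0}]' --grip 0

```text
time: 43.7
ee_pos: [0.4609, -0.0134, 0.0242]
eef_rot: [-0.694, 0.134, -0.134, 0.694]
ft_force: [-0.7, 0.5, -0.1]
width: 0.0858
```

>>> jog_arm --commands '[{"translation": [0,0,20],"twist": 0},{"translation": [0,0,30],"twist": 0},{"translation": [0,0,40],"twist": 0},{"translation": [0,0,40],"twist": 0},{"translation": [0,0,40],"twist": 0},{"translation": [0,-20,30],"twist": 0},{"translation": [0,-40,0],"twist": 0},{"translation": [0,-45,0],"twist": 0},{"translation": [0,-45,0],"twist": 0},{"translation": [0,-45,0],"twist": 0},{"translation": [0,-45,0],"twist": 0},{"translation": [0,-45,0],"twist": 0},{"translation": [0,-40,0],"twist": 0},{"translation": [0,-20,0],"twist": 0},{"translation": [0,0,0],"twist": 0},{"translation": [0,0,0],"twist": 0},{"translation": [0,0,0],"twist": 0}]'

```text
time: 45.4
ee_pos: [0.4614, -0.3569, 0.2243]
eef_rot: [-0.694, 0.133, -0.134, 0.695]
ft_force: [0.6, 0.1, 0.0]
width: 0.0873
```

```bash
python3 snap.py 12
python3 - <<'E'
from h import *
for n in("side","top"):
  c=dict(np.load(n+"12.npz"))
  for col,z in(("blue",.0915),("red",.0915),("yellow",.054)):
    for u,v,a,h in blobs(c,col,120,60):print(n,col,round(u),round(v),a,ray(c,(u,v),z)[0,:2].round(4))
  hsv=cv2.cvtColor(c["img"],cv2.COLOR_RGB2HSV);m=cv2.inRange(hsv,(0,0,150),(180,70,255))
  for k in cv2.findContours(m,cv2.RETR_EXTERNAL,cv2.CHAIN_APPROX_NONE)[0]:
        M=cv2.moments(k)
        if M["m00"]<15:continue
        u,v=M["m10"]/M["m00"],M["m01"]/M["m00"]
        if (n=="top" and 280<u<530 and 130<v<320) or(n=="side" and 230<u<390 and 140<v<280): print(n,"white",round(u,1),round(v,1),M["m00"],ray(c,(u,v),.054)[0,:2].round(4),ray(c,(u,v),.0875)[0,:2].round(4))
E
```

```text
side blue 339 293 820.5 [0.4486 0.253 ]
side blue 180 260 72.5 [0.731 0.182]
side blue 341 257 340.5 [0.4483 0.151 ]
side blue 389 87 192.5 [ 0.308 -0.84 ]
side red 380 367 1216.0 [0.3887 0.4068]
side red 385 326 526.5 [0.3784 0.3251]
side red 266 287 425.5 [0.5688 0.2456]
side red 263 90 83.0 [ 0.7254 -0.7796]
side yellow 317 249 86.5 [0.495  0.0771]
side yellow 353 237 73.0 [0.4252 0.0305]
side yellow 337 226 438.5 [ 0.4594 -0.0091]
side white 325.6 247.8 50.0 [0.4787 0.0712] [0.4769 0.1196]
side white 332.7 230.0 27.5 [0.4671 0.0068] [0.466  0.0588]
side white 341.0 220.0 27.0 [ 0.451  -0.0334] [0.4508 0.021 ]
side white 370.6 177.5 89.0 [ 0.3835 -0.2342] [ 0.3872 -0.1682]
side white 262.5 181.5 478.5 [ 0.6415 -0.196 ] [ 0.6303 -0.1322]
side white 372.3 153.9 111.0 [ 0.3752 -0.3725] [ 0.3794 -0.2985]
top blue 258 265 928.0 [0.4387 0.1376]
top blue 299 114 84.0 [0.7428 0.0627]
top red 168 298 1065.5 [0.3745 0.3055]
top red 207 198 277.5 [0.57   0.2397]
top yellow 336 259 1878.5 [ 0.4552 -0.0131]
top white 487.5 296.7 221.0 [ 0.3833 -0.3092] [ 0.3809 -0.2998]
top white 347.0 261.4 54.5 [ 0.4512 -0.0346] [ 0.4468 -0.0331]
top white 326.5 253.1 57.0 [0.4677 0.0063] [0.4629 0.0066]
top white 433.7 165.2 744.5 [ 0.6499 -0.2114] [ 0.6398 -0.2048]
```

View pics/side12.png

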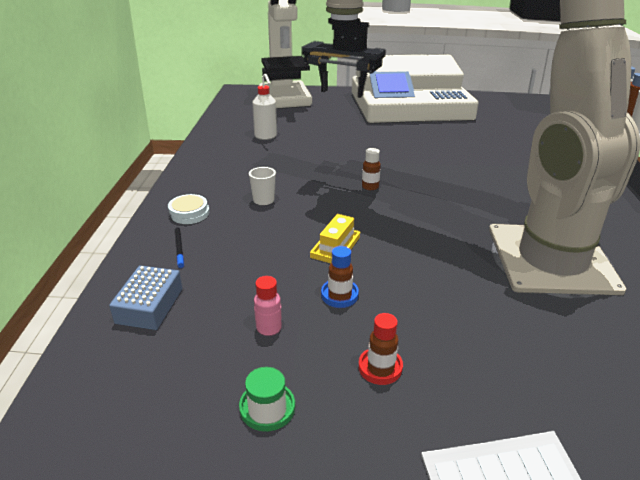

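View pics/top12.png

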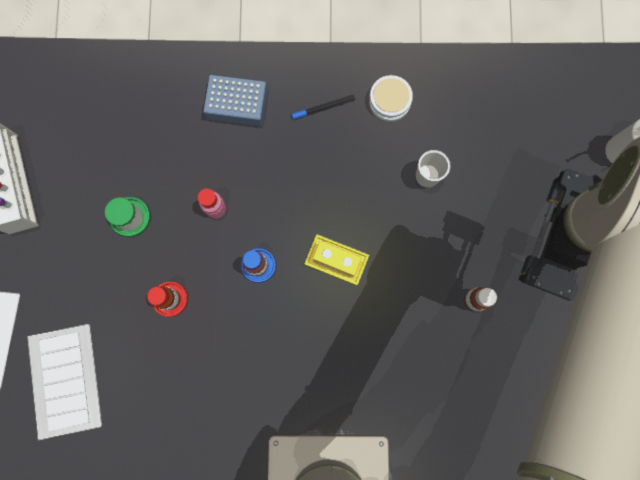

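All four objects are upright in their own holders. The two views agree on the cassette spots at z = 54 mm, which means it is fully down. The white bottle, beaker and pink bottle have not moved. Handing in.

```bash
python3 -c "
from bench import *
print(close_job())"
```

```text
the job is handed in; nothing more can be done
None
```

The job is handed in: I put the red bottle, blue bottle, green jar and yellow cassette, in that order, into the holders of their own colours. Each was lowered in sub-millimetre steps until the wrist felt the holder floor, with no reading above about 10 N. Handing in returned no verdict. The clock was at about 45 s of the 128 s allowed.

- **Final pictures:** all four objects stand upright inside their rims. The red and blue caps and the cassette's spots sit where they should with each object resting on its holder's 4 mm floor, within about 4 mm of the holder centres. I judged the jar by eye in the last pictures and by its floor contact at the expected height.
- **Left alone:** the white bottle, the beaker and the pink look-alike measured within about 1 mm of where they started.
- **Disagreements:** early cassette centre estimates from the two cameras differed by about 5 mm, so I used its spots. In the last top view, my colour mask merged each holder with its object, so the blue and red caps rest on the side view alone. The cassette spots matched in both views.

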